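# Fit the spacer sleeve and bearing cup on the rotisserie spindle

## Robot

A 6-joint arm with a two-finger parallel gripper is mounted at the origin on the work surface. World frame = base frame: x ahead of the robot, y to its left, z up, the work surface at z = 0. Lengths are in m, angles in degrees, forces in N, time in s.
With the tool pointing down it reaches from about 0.275 to 0.825 m from the base axis. Payload 4.9 kg.
Tool frame: the origin (TCP) lies on the centre line of the jaws, within the pads' length; the fingertips stand 11 mm ahead of it and the grasp point (between the pads) lies 8 mm behind it; z points along the fingers, y is the line along which they close (so a half turn about z gives the same grasp; the last joint's range is limited). The gripper opens to 85 mm and grips with 20 to 120 N. Pads are 22 mm wide; open, the fingers measure 114 mm over their backs; the gripper's body (76 mm by 85 mm) begins 54 mm behind the grasp point. The pads swing forward as they close: fully open they stand 13 mm farther back than shut.
Start: joints at [69.603, 18.69, -11.035, 60.275, 0, 82.311], TCP at [0.121, 0.537, 0.242] pointing down, gripper open.
Joint ranges: [-152.03, 152.03], [-55.5, 102.48], [-74.3, 77.21], [-110.64, 120.58], [-84.22, 78.4], [-180, 180]. Speed limits (degrees/s): [147.25, 147.25, 180, 180, 180, 180].

## Interface

Orientations are given as [roll, pitch, yaw] about the fixed x, y, z axes, in that order (R = Rz(yaw) Ry(pitch) Rx(roll)).
In Python, from station import * gives the robot as it stands.
- The arm moves only by the tool carry_out, never from a script. Its argument "increments" is a list of rows, each a list of 3 entries, a list of its own where there are three numbers: the opening, from 0 (shut) to 1 (fully open), then the shift along the world's x, y, z in units of 40 mm (1.0 is 40 mm), then the turn, a rotation vector about the world's x, y, z in units of 6 degrees (1.0 is 6 degrees). A call has exactly 8 rows; each row is the pose to reach, as a shift and turn from the pose commanded when the call began; what a row does not reach only later rows make up. A row lasts 1/12 s, in which the tool goes at most 41.7 mm and 7.16 degrees, less where a joint would pass 70% of its speed; a pose out of reach is approached as far as the arm can. A call with a gripper value outside its range is refused whole. The fingers move at their own pace and stop on an object; "squeeze" is the grip in N (left out, the last holds). Time passes only in rows, so rows that repeat a pose let the fingers close, or fill a call up. It gives the time, the measured TCP pose, the force, the opening and the grip force at its end, in the units of the state.
- read_state(): the state, without advancing time (a new reading comes with each control period).
- capture(name): name is "scene" or "top" or "wrist"; returns a dict with "image" (400x640x3 uint8, red, green, blue), "depth" (400x640 float32, m along the optical axis (not along the pixel's ray), 0 where there is no reading), "fov_y" (degrees; the focal length in pixels is half the picture's height over the tangent of half this angle, whatever the lens; pixels are square), "cx", "cy" (the principal point, pixels), "world_to_cam" (4x4, takes a point from world to camera coordinates); the wrist camera has in their place "T_tool_cam" (4x4, takes a point from camera to tool coordinates, whose origin is the TCP and whose axes are the flange's). Camera axes: x right, y up, looking along -z (the intrinsics and any distortion apply to the point x, -y, -z); pixel columns grow to the right and rows downward; lengths in m; the calibration is good to about 2 mm. A picture is of the moment at which its call begins: read the wrist's pose just before it.
- finish_job(): hands the job in; it is judged then, once.
The state is a dict: "t": time; "joint_pos": joint angles; "joint_vel": joint speeds; "tau": joint torques, N m; "position": TCP position; "ee_rot": TCP orientation; "ft_force": force on the tool from outside, world axes, zero at the start; "wrist_torque": the same for the moment, N m; "gripper_width": opening from 0.0 (shut) to 1.0 (fully open); "grasp_force": force on a finger pad.
Only numpy, scipy, OpenCV 4.12 (cv2) and the standard library are available. Lean on these libraries where they do the work, as an engineer would, in place of code of your own. Each camera call takes 0.05 s, during which the arm holds its last target. There are 200 camera calls.

## Task

Get the rotisserie drive ready for its spit: lift the black dust cap off the upright spindle and set it, open end down, into the round recess of the wooden block. Then slide the plain spacer sleeve down the spindle until it sits on the shoulder, and after it the bearing cup, flange down, until it sits fully home on the sleeve; lower both all the way rather than letting them drop down the spindle. Leave the other things on the table where they are.

Things in the scene. Friction and masses are not known exactly. Their poses are not given: they have to be found in the camera images.
- drive: Fixed rotisserie drive: low round stainless housing, 170 mm across, 45 mm high. On its middle a dark round shoulder (40 mm across, top 56 mm above the table) and from that an upright steel spindle, 16 mm diameter, 74 mm tall above the shoulder, the last 10 mm tapering to 8 mm (tip 130 mm above the table). Origin: centre of the underside, on the spindle axis; z up
- spindle_seat (a point): Centre of the top face of the spindle's shoulder, 56 mm above the table; z up along the spindle
- spindle_tip (a point): Centre of the spindle's tip, 130 mm above the table, 74 mm above the shoulder
- cap: Loose black plastic dust cap, a round thimble 34 mm outside diameter, 42 mm tall, closed on top (6 mm thick), open below: bore 20 mm, 36 mm deep; 30 g. At the start it hangs over the spindle, resting on the tip, its rim 94 mm and its top 136 mm above the table. Origin: centre of its open underside; z up towards the closed end
- block: Fixed wooden block 90 x 90 x 26 mm on the table, with one round recess in the middle of its top, 43 mm diameter and 12 mm deep, the holder for the cap. Origin: centre of its underside; z up
- block_hole0 (a point): Centre of the mouth of the recess, level with the block's top, 26 mm above the table; the recess floor is 12 mm lower; z up
- sleeve: Loose spacer sleeve: a plain steel tube standing upright, 34 mm outside diameter, 19 mm through bore, 40 mm tall, both ends alike; about 140 g. Origin: centre of its lower end; z along its axis
- sleeve_mid (a point): Middle of the spacer sleeve, on its axis, 20 mm from either end
- bearing_cup: Loose steel bearing cup standing flange down: a flange 56 mm in diameter and 8 mm thick, above it a drum 38 mm in diameter up to a total height of 30 mm; through bore 19 mm, widened to 28 mm in the top 10 mm; about 150 g. Origin: centre of the flange's underside; z up. Grip it by the drum
- salt: Bystander: closed steel salt shaker, 40 mm diameter, 63 mm tall, tapered top; origin at centre of its underside
- mill: Bystander: turned dark wooden pepper mill, 52 mm diameter, 120 mm tall; origin at centre of its underside
- oil: Bystander: green oil bottle, 64 mm diameter, 160 mm tall; origin at centre of its underside
- spatula: Bystander: spatula 300 mm long lying flat along its own x; origin under its middle
- grill_brush: Bystander: black grill brush 240 mm long lying along its own x; origin under its middle
- dip_bowl: Bystander: small white dip bowl, 68 mm diameter, 30 mm tall; origin at centre of its underside
- spoon_rest: Bystander: flat ceramic spoon rest, 104 mm round dish 7 mm high with a short tab towards its own -x; origin under the dish's centre
Mind the look-alikes: they are no part of the job. What is shaped like the sleeve but yellow is not meant. Of the things shaped like the cap, the black one is meant.

How it is judged:
By the outcome, as a careful person would: the job done as asked, in the order asked, and still so for the second after the job is handed in, with the robot touching nothing.
It also fails if it takes over 67 s, if anything falls off the work surface, if the arm or the gripper's body presses on something with over 40 N, if the wrist force passes 120 N, or if a joint passes its speed limit or range.

## Working session

There is one attempt and no reset: what is moved stays moved. The work goes in short steps, Python scripts to look and compute and a tool call to move; the robot and the scene stay as the last step left them, time stands still between calls to the robot, and variables do not carry over. Pictures are saved under pics/ and viewed, at most 10 in all, crops included, and the job is handed in when it is done.

Besides the shell and the picture viewer there is one more tool, called after "Emit:" as name(argument=value, ...) on one line, values as JSON. carry_out: Moves the arm, as the interface text tells. Its arguments: {"type":"object","properties":{"increments":{"type":"array","items":{"type":"array"}},"squeeze":{"type":"number"}},"required":["increments"]}

```bash
ls; mkdir -p pics
cat > h.py <<'E'
from station import *
import numpy as np, cv2
def cap(n,save=None):
    c=capture(n)
    if save: cv2.imwrite('pics/'+save,cv2.cvtColor(c['image'],cv2.COLOR_RGB2BGR))
    return c
def cloud(c,T=None):
    h,w=c['depth'].shape; f=h/2/np.tan(np.radians(c['fov_y'])/2)
    v,u=np.mgrid[:h,:w]; d=c['depth']
    P=np.stack([(u-c['cx'])/f*d,-(v-c['cy'])/f*d,-d,np.ones_like(d)],-1)
    M=np.linalg.inv(c['world_to_cam']) if T is None else T
    W=(P@M.T)[...,:3]; W[d<=0]=np.nan
    return W
E
python3 - <<'E'
from h import *
s=read_state();print(s)
for n in('scene','top'):
    c=cap(n,n+'0.png');print({k:(v if k not in('image','depth') else v.shape) for k,v in c.items()})
    np.save(n+'0.npy',cloud(c)); np.save(n+'i.npy',c['image'])
E
```

```text
pics
{'t': 0.0, 'joint_pos': array([ 6.96022142e+01,  1.87336795e+01, -1.10918280e+01,  6.02761855e+01,
        9.44619121e-04,  8.23125780e+01]), 'joint_vel': array([ 0.08176045,  0.06215199,  0.03863677,  0.0179431 ,  0.01233693,
       -0.00970225]), 'tau': array([ 1.04762357e-04, -4.43393719e+01,  2.62443262e+01,  1.53182511e-02,
       -4.52622089e-05,  6.62502288e-06]), 'position': array([0.12077923, 0.53598694, 0.24148876]), 'ee_rot': array([-1.79899347e+02, -1.45394611e-02,  1.67289623e+02]), 'ft_force': array([ 1.3566454 , -0.23743748, -0.69002709]), 'wrist_torque': array([-0.02594073, -0.00748927, -0.0203173 ]), 'grasp_force': 0.0, 'gripper_width': 1.000994704667808}
{'image': (400, 640, 3), 'depth': (400, 640), 'fov_y': 42.57121493546575, 'cx': 321.93380012420454, 'cy': 192.9942914447795, 'world_to_cam': array([[ 0.06621045,  0.99780039,  0.00325008, -0.03648373],
       [-0.79455024,  0.05075263,  0.60507362,  0.4073364 ],
       [ 0.60357774, -0.04264455,  0.79616289, -1.79127476],
       [ 0.        ,  0.        ,  0.        ,  1.        ]])}
{'image': (400, 640, 3), 'depth': (400, 640), 'fov_y': 47.597607090729, 'cx': 315.5994129971324, 'cy': 203.3873369480867, 'world_to_cam': array([[-1.89309163e-02, -9.99818288e-01, -2.23869799e-03,
         3.84283370e-03],
       [ 9.82253679e-01, -1.90161379e-02,  1.86590719e-01,
        -6.00792254e-01],
       [-1.86599384e-01,  1.33336394e-03,  9.82435185e-01,
        -1.56559119e+00],
       [ 0.00000000e+00,  0.00000000e+00,  0.00000000e+00,
         1.00000000e+00]])}
```

View pics/scene0.png

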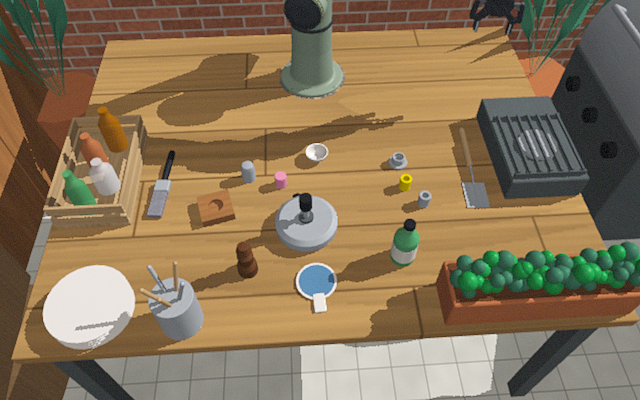

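View pics/top0.png

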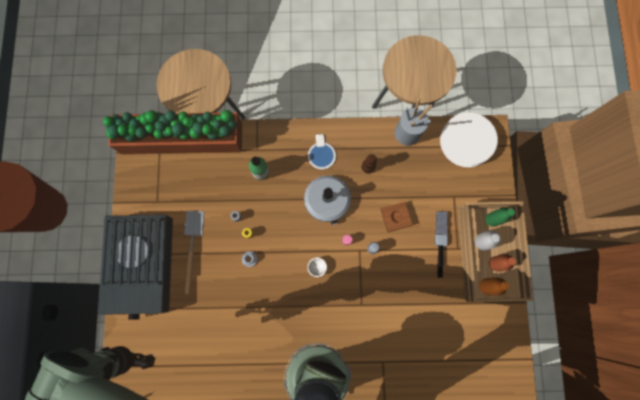

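The scene view shows the drive at about (306,222) with the black cap on it at (306,203), and the block at (215,207). The grey sleeve is at (424,199), the yellow decoy at (405,182), the bearing cup at (398,160), the pink decoy cap at (280,180) and the salt at (248,172). Next I take rough positions from the depth clouds.

```bash
cat > m.py <<'E'
from h import *
W=np.load('scene0.npy');I=np.load('scenei.npy')
V=np.load('top0.npy')
def obj(W,u,v,r,zlo,zhi):
    P=W[v-r:v+r,u-r:u+r].reshape(-1,3);P=P[(P[:,2]>zlo)&(P[:,2]<zhi)]
    if len(P)<3: return None
    lo,hi=P.min(0),P.max(0);return np.round(np.r_[(lo+hi)/2,hi-lo,P.mean(0),len(P)],3)
for n,s,t,z in [('sleeve',(424,199),(235,216),(.033,.05)),('yellow',(405,182),(247,233),(.03,.05)),('cup',(398,160),(249,259),(.02,.04)),('cap',(306,203),(327,194),(.12,.15)),('block',(215,207),(397,216),(.02,.032)),('drive',(306,222),(327,198),(.035,.052)),('salt',(248,172),(374,248),(.02,.08)),('pink',(280,180),(347,240),(.02,.06)),('mill',(246,260),(369,163),(.08,.14)),('oil',(404,245),(258,168),(.1,.18))]:
    r=12 if n not in('block','drive') else 36
    print(n,'S',obj(W,*s,r,*z),'\n   T',obj(V,*t,r,*z))
E
python3 m.py
```

```text
sleeve S [5.67e-01 2.84e-01 3.90e-02 3.70e-02 3.30e-02 1.10e-02 5.68e-01 2.84e-01
 3.90e-02 9.10e+01] 
   T [5.67e-01 2.85e-01 4.00e-02 3.00e-02 3.40e-02 1.30e-02 5.67e-01 2.84e-01
 3.90e-02 5.00e+01]
yellow S [5.05e-01 2.41e-01 3.80e-02 3.50e-02 3.30e-02 1.60e-02 5.07e-01 2.41e-01
 3.80e-02 9.50e+01] 
   T [5.03e-01 2.42e-01 4.00e-02 3.30e-02 3.20e-02 1.80e-02 5.03e-01 2.42e-01
 3.80e-02 5.60e+01]
cup S [4.14e-01 2.36e-01 2.90e-02 4.00e-02 3.70e-02 1.70e-02 4.14e-01 2.35e-01
 2.70e-02 9.90e+01] 
   T [4.11e-01 2.36e-01 2.80e-02 3.20e-02 3.70e-02 1.60e-02 4.11e-01 2.35e-01
 2.80e-02 4.80e+01]
cap S [ 6.27e-01 -5.00e-02  1.31e-01  3.70e-02  3.30e-02  2.10e-02  6.29e-01
 -5.00e-02  1.34e-01  1.56e+02] 
   T [ 6.24e-01 -4.90e-02  1.33e-01  3.10e-02  3.10e-02  2.00e-02  6.24e-01
 -4.90e-02  1.34e-01  8.20e+01]
block S [ 5.28e-01 -2.77e-01  2.60e-02  1.66e-01  1.50e-01  1.20e-02  5.53e-01
 -2.97e-01  2.60e-02  7.88e+02] 
   T [ 5.20e-01 -2.71e-01  2.60e-02  1.73e-01  1.59e-01  1.20e-02  5.53e-01
 -2.97e-01  2.60e-02  4.54e+02]
drive S [ 6.230e-01 -4.900e-02  4.400e-02  1.760e-01  1.650e-0
[... 322 characters left out ...]
02  3.80e-02  4.30e-02  4.40e-01
 -2.07e-01  5.50e-02  1.10e+02]
pink S [ 4.74e-01 -1.17e-01  3.40e-02  3.60e-02  3.30e-02  2.80e-02  4.78e-01
 -1.17e-01  3.80e-02  1.40e+02] 
   T [ 4.72e-01 -1.16e-01  3.70e-02  3.30e-02  3.20e-02  2.40e-02  4.71e-01
 -1.16e-01  3.90e-02  7.70e+01]
mill S [ 7.58e-01 -2.07e-01  1.02e-01  2.20e-02  3.70e-02  4.50e-02  7.60e-01
 -2.06e-01  1.03e-01  1.56e+02] 
   T [ 7.46e-01 -2.06e-01  1.04e-01  3.30e-02  3.70e-02  4.90e-02  7.44e-01
 -2.05e-01  1.11e-01  9.80e+01]
oil S [7.48e-01 1.91e-01 1.17e-01 4.40e-02 5.10e-02 3.30e-02 7.52e-01 1.91e-01
 1.13e-01 2.64e+02] 
   T [7.34e-01 1.95e-01 1.33e-01 5.80e-02 6.00e-02 6.70e-02 7.29e-01 1.94e-01
 1.25e-01 2.24e+02]
```

Emit:
carry_out(increments=[[1,[0.5,-0.6,0],[0,0,0]],[1,[1.2,-1.4,0],[0,0,0]],[1,[1.85,-2.15,0],[0,0,0]],[1,[2.5,-2.9,0.05],[0,0,0]],[1,[3.15,-3.65,0.05],[0,0,0]],[1,[3.8,-4.4,0.1],[0,0,0]],[1,[4.45,-5.15,0.1],[0,0,0]],[1,[5.0,-5.8,0.1],[0,0,0]]])

```text
t: 0.77
position: [0.322, 0.3025, 0.2462]
ee_rot: [-180.0, 0.0, 167.3]
ft_force: [0.5, 0.9, -0.5]
gripper_width: 1.002
grasp_force: 0.0
```

Emit:
carry_out(increments=[[1,[0.6,-0.7,0],[0,0,0]],[1,[1.25,-1.45,0],[0,0,0]],[1,[1.9,-2.2,0],[0,0,0]],[1,[2.5,-2.9,0],[0,0,0]],[1,[3.15,-3.65,0],[0,0,0]],[1,[3.8,-4.4,0],[0,0,0]],[1,[4.45,-5.15,0],[0,0,0]],[1,[5.0,-5.8,0],[0,0,0]]])

```text
t: 1.43
position: [0.5222, 0.0703, 0.246]
ee_rot: [-180.0, -0.0, 167.2]
ft_force: [1.5, 0.7, 1.3]
gripper_width: 1.004
grasp_force: 0.0
```

Emit:
carry_out(increments=[[1,[0.6,-0.7,0],[0,0,0]],[1,[1.2,-1.4,0],[0,0,0]],[1,[1.75,-2.0,0],[0,0,0]],[1,[2.2,-2.6,0],[0,0,0]],[1,[2.5,-2.95,0],[0,0,0]],[1,[2.6,-3.05,0],[0,0,0]],[1,[2.6,-3.05,0],[0,0,0]],[1,[2.6,-3.05,0],[0,0,0]]])

```text
t: 2.1
position: [0.6242, -0.0489, 0.2457]
ee_rot: [180.0, -0.1, 167.3]
ft_force: [-0.6, 0.3, 0.0]
gripper_width: 1.002
grasp_force: 0.0
```

```bash
cat >> h.py <<'E'
from scipy.spatial.transform import Rotation as Ro
def wrist(save=None):
    s=read_state(); c=cap('wrist',save)
    T=np.eye(4); T[:3,:3]=Ro.from_euler('xyz',s['ee_rot'],degrees=True).as_matrix(); T[:3,3]=s['position']
    return c,cloud(c,T@c['T_tool_cam']),s
E
python3 - <<'E'
from h import *
c,W,s=wrist('w1.png'); np.save('w1.npy',W)
print(s['position'],c['T_tool_cam'],c['fov_y'],c['cx'],c['cy'])
z=W[...,2]
for lo,hi in((.127,.145),(.05,.06),(.036,.048),(.02,.03)):
    m=(z>lo)&(z<hi);P=W[m];
    if len(P): print(lo,m.sum(),P.min(0),P.max(0),P.mean(0),(P.min(0)+P.max(0))/2)
E
```

```text
[ 0.62422232 -0.04890081  0.24565641] [[-2.27306994e-03  9.64014016e-01  2.65841701e-01  6.61285440e-02]
 [ 9.99997262e-01  2.33909691e-03  6.82417663e-05  2.81647878e-04]
 [-5.56043483e-04  2.65841128e-01 -9.64016694e-01 -1.31921580e-01]
 [ 0.00000000e+00  0.00000000e+00  0.00000000e+00  1.00000000e+00]] 58.77505708444743 314.5049218102246 207.61919730512022
0.127 1745 [ 0.6110698  -0.06501043  0.12705387] [0.74021607 0.18321832 0.13896868] [ 0.62687688 -0.04771002  0.13587614] [0.67564294 0.05910394 0.13301127]
0.05 1775 [ 0.43177559 -0.22420921  0.0500036 ] [0.76087654 0.21344696 0.05999985] [ 0.59073184 -0.04739088  0.05567051] [ 0.59632606 -0.00538112  0.05500173]
0.036 21852 [ 0.43258301 -0.22354932  0.03600052] [0.77163091 0.21434744 0.04799047] [ 0.61201613 -0.0496691   0.04396126] [ 0.60210696 -0.00460094  0.0419955 ]
0.02 8711 [ 0.42813053 -0.34896775  0.02000197] [0.92026173 0.27244063 0.02999044] [ 0.57782039 -0.22902692  0.02574305] [ 0.67419613 -0.03826356  0.0249962 ]
```

View pics/w1.png

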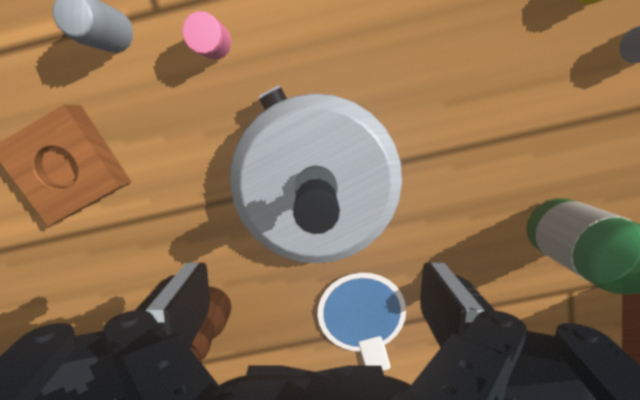

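The wrist view shows the cap at (316,205) on the drive at (316,180), the block's recess at (56,167), and nothing beside the cap for the fingers to hit. I'll fit circles to the cap top, the housing and the recess.

```bash
cat >> h.py <<'E'
def circ(W,cx,cy,R,zlo,zhi):
    """min enclosing circle (robust trim) of points in a z band near (cx,cy)"""
    P=W.reshape(-1,3);P=P[~np.isnan(P[:,0])]
    P=P[(P[:,2]>zlo)&(P[:,2]<zhi)&(np.hypot(P[:,0]-cx,P[:,1]-cy)<R)]
    if len(P)<8: return None
    (x,y),r=cv2.minEnclosingCircle(P[:,:2].astype(np.float32)*1000)
    return np.round([x,y,r,*(P.mean(0)*1000),len(P)],1)
E
python3 - <<'E'
from h import *
for f in('w1.npy','scene0.npy','top0.npy'):
    W=np.load(f)
    print(f,'cap',circ(W,.625,-.049,.03,.133,.145),'drive',circ(W,.622,-.049,.1,.042,.047),'recess',circ(W,.553,-.297,.03,.01,.019),'blk',circ(W,.553,-.297,.075,.023,.03))
E
```

```text
w1.npy cap [ 627.7  -48.5   16.8  627.1  -48.3  136.2 1674. ] drive [  627.8   -48.2    77.3   621.4   -47.1    45.1 16207. ] recess [ 555.9 -300.6   21.2  555.6 -303.3   14.4 1217. ] blk [ 556.  -297.3   63.5  554.5 -296.    26.1 6869. ]
scene0.npy cap [625.6 -48.4  17.8 626.7 -49.4 136.3 109. ] drive [ 627.1  -50.2   80.2  635.5  -51.3   44.7 1183. ] recess [ 548.8 -300.5   21.2  547.7 -300.5   15.1  120. ] blk [ 553.8 -299.4   61.7  555.5 -299.5   26.5  615. ]
top0.npy cap [624.  -48.9  15.9 623.  -49.  136.6  48. ] drive [622.  -50.1  82.4 624.4 -48.2  44.3 626. ] recess [ 554.4 -295.1   27.9  554.9 -300.    14.2   90. ] blk [ 552.6 -297.8   61.6  551.7 -297.9   26.3  301. ]
```

Emit:
carry_out(increments=[[1,[0.07,0.01,-0.4],[0,0,0]],[1,[0.07,0.01,-1.0],[0,0,0]],[1,[0.07,0.01,-1.7],[0,0,0]],[1,[0.07,0.01,-2.3],[0,0,0]],[1,[0.07,0.01,-2.8],[0,0,0]],[1,[0.07,0.01,-3.1],[0,0,0]],[1,[0.07,0.01,-3.18],[0,0,0]],[1,[0.07,0.01,-3.18],[0,0,0]]])

```text
t: 2.82
position: [0.6265, -0.0477, 0.1185]
ee_rot: [180.0, -0.1, 167.4]
ft_force: [0.6, 0.3, -0.4]
gripper_width: 0.999
grasp_force: 0.0
```

Emit:
carry_out(increments=[[0.5,[0,0,0],[0,0,0]],[0.45,[0,0,0],[0,0,0]],[0.3,[0,0,0],[0,0,0]],[0.2,[0,0,0],[0,0,0]],[0.2,[0,0,0],[0,0,0]],[0.2,[0,0,0],[0,0,0]],[0.2,[0,0,0],[0,0,0]],[0.2,[0,0,0],[0,0,0]]], squeeze=35)

```text
t: 3.48
position: [0.6283, -0.0492, 0.1201]
ee_rot: [180.0, 0.1, 167.3]
ft_force: [-1.4, -0.8, 5.2]
gripper_width: 0.381
grasp_force: 34.4
```

Emit:
carry_out(increments=[[0.2,[0,0,0.15],[0,0,0]],[0.2,[0,0,0.4],[0,0,0]],[0.2,[0,0,0.8],[0,0,0]],[0.2,[0,0,1.2],[0,0,0]],[0.2,[0,0,1.5],[0,0,0]],[0.2,[-0.1,-0.3,1.6],[0,0,0]],[0.2,[-0.2,-0.7,1.6],[0,0,0]],[0.2,[-0.4,-1.3,1.6],[0,0,0]]])

```text
t: 4.15
position: [0.612, -0.101, 0.1836]
ee_rot: [180.0, 0.1, 167.4]
ft_force: [0.5, -0.7, -0.3]
gripper_width: 0.38
grasp_force: 34.7
```

Emit:
carry_out(increments=[[0.2,[-0.2,-0.7,0],[0,0,0]],[0.2,[-0.4,-1.5,0],[0,0,0]],[0.2,[-0.6,-2.3,-0.2],[0,0,0]],[0.2,[-0.85,-3.1,-0.5],[0,0,0]],[0.2,[-1.1,-3.9,-1.0],[0,0,0]],[0.2,[-1.3,-4.5,-1.3],[0,0,0]],[0.2,[-1.4,-4.85,-1.5],[0,0,0]],[0.2,[-1.43,-4.95,-1.5],[0,0,0]]])

```text
t: 4.82
position: [0.5522, -0.3012, 0.121]
ee_rot: [180.0, -0.2, 167.1]
ft_force: [0.1, 0.0, -0.0]
gripper_width: 0.377
grasp_force: 34.8
```

Run:
```python
from h import *
c,W,s=wrist('w2.png'); np.save('w2.npy',W)
x,y,z=s['position'];print(s['position'],s['ee_rot'],s['ft_force'],s['gripper_width'])
print('cap',circ(W,x,y,.03,z+.008,z+.04),'recess',circ(W,.555,-.299,.026,.008,.019),'blk',circ(W,.555,-.298,.07,.022,.03))
d=read_state()
```

```text
[ 0.55218241 -0.30121246  0.12099905] [179.95679182  -0.18978784 167.07236682] [ 0.12692852  0.00714554 -0.00761851] 0.37658814236840327
cap [  546.8  -300.     29.4   548.5  -300.2   140.6 10556. ] recess [ 557.  -298.2   21.5  553.  -296.4   14.4 1921. ] blk [  556.3  -297.9    63.3   541.9  -293.4    26.3 10676. ]
```

View pics/w2.png

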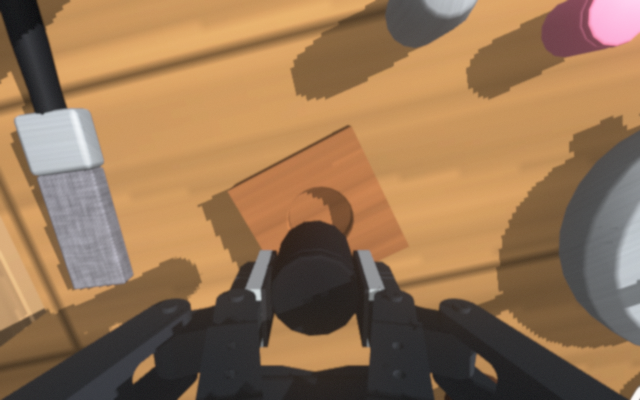

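The cap is held squarely at about (315,285) and the recess is ahead of it at (320,212). It needs a shift of about +4.5 mm in x and +3 mm in y, then a lowering of about 81 mm.

Emit:
carry_out(increments=[[0.2,[0.11,0.075,-0.3],[0,0,0]],[0.2,[0.11,0.075,-0.8],[0,0,0]],[0.2,[0.11,0.075,-1.2],[0,0,0]],[0.2,[0.11,0.075,-1.5],[0,0,0]],[0.2,[0.11,0.075,-1.75],[0,0,0]],[0.2,[0.11,0.075,-1.88],[0,0,0]],[0.2,[0.11,0.075,-1.95],[0,0,0]],[0.2,[0.11,0.075,-1.98],[0,0,0]]])

```text
t: 5.53
position: [0.5593, -0.2957, 0.0438]
ee_rot: [180.0, 0.0, 167.3]
ft_force: [-0.5, 0.2, -0.4]
gripper_width: 0.376
grasp_force: 35.4
```

Emit:
carry_out(increments=[[0.2,[0,0,-0.01],[0,0,0]],[0.2,[0,0,-0.02],[0,0,0]],[0.2,[0,0,-0.03],[0,0,0]],[0.2,[0,0,-0.03],[0,0,0]],[0.2,[0,0,-0.03],[0,0,0]],[0.2,[0,0,-0.03],[0,0,0]],[0.2,[0,0,-0.03],[0,0,0]],[0.2,[0,0,-0.03],[0,0,0]]])

```text
t: 6.2
position: [0.559, -0.2961, 0.0428]
ee_rot: [-180.0, 0.0, 167.3]
ft_force: [-0.2, -0.4, 0.1]
gripper_width: 0.38
grasp_force: 35.4
```

Emit:
carry_out(increments=[[0.2,[-0.05,-0.05,-0.02],[0,0,0]],[0.2,[-0.05,-0.05,-0.04],[0,0,0]],[0.2,[-0.05,-0.05,-0.06],[0,0,0]],[0.2,[-0.05,-0.05,-0.07],[0,0,0]],[0.2,[-0.05,-0.05,-0.08],[0,0,0]],[0.2,[-0.05,-0.05,-0.08],[0,0,0]],[0.2,[-0.05,-0.05,-0.08],[0,0,0]],[0.2,[-0.05,-0.05,-0.08],[0,0,0]]])

```text
t: 6.87
position: [0.5569, -0.2982, 0.0402]
ee_rot: [-180.0, 0.0, 167.3]
ft_force: [-2.2, 0.4, 5.3]
gripper_width: 0.378
grasp_force: 36.0
```

Emit:
carry_out(increments=[[0.5,[0,0,0],[0,0,0]],[0.6,[0,0,0],[0,0,0]],[0.7,[0,0,0],[0,0,0]],[0.7,[0,0,0],[0,0,0]],[0.7,[0,0,0.4],[0,0,0]],[0.7,[0,0,1.0],[0,0,0]],[0.7,[0,0,1.8],[0,0,0]],[0.7,[0,0,2.6],[0,0,0]]])

```text
t: 7.53
position: [0.5563, -0.2975, 0.1436]
ee_rot: [179.9, -0.1, 167.3]
ft_force: [0.3, 0.6, 0.6]
gripper_width: 0.702
grasp_force: 0.0
```

Emit:
carry_out(increments=[[0.7,[0,0,0.7],[0,0,0]],[0.7,[0,0,1.4],[0,0,0]],[0.7,[0,0,2.0],[0,0,0]],[0.7,[0,0.3,2.3],[0,0,0]],[0.7,[0,0.9,2.4],[0,0,0]],[0.7,[0,1.7,2.4],[0,0,0]],[0.7,[0,2.6,2.4],[0,0,0]],[0.7,[0,3.5,2.4],[0,0,0]]])

```text
t: 8.2
position: [0.5562, -0.156, 0.2386]
ee_rot: [180.0, -0.1, 167.2]
ft_force: [1.3, 0.4, 0.1]
gripper_width: 0.706
grasp_force: 0.0
```

Run:
```python
from h import *
c,W,s=wrist(); print(s['position'])
print('cap',circ(W,.556,-.298,.03,.05,.065),'recess',circ(W,.555,-.299,.026,.008,.019))
c=cap('scene','s1.png');W=cloud(c)
print('cap',circ(W,.556,-.298,.03,.05,.065),'spin',circ(W,.626,-.049,.03,.11,.15),'shoulder',circ(W,.626,-.049,.03,.052,.06), 'drive',circ(W,.622,-.049,.1,.042,.047))
I=c['image'][180:300,180:340];cv2.imwrite('pics/s1c.png',cv2.resize(I[...,::-1],None,fx=4,fy=4))
```

```text
[ 0.55621261 -0.15602016  0.23858613]
cap [ 556.2 -297.3   16.9  555.6 -296.5   56.  1017. ] recess [ 556.9 -299.7   21.3  553.9 -294.9   14.9  206. ]
cap [ 555.3 -298.3   18.7  556.1 -298.5   56.1  109. ] spin [627.4 -49.3   7.9 628.9 -50.  122.6  42. ] shoulder [623.3 -47.5  23.8 629.6 -50.   56.3 110. ] drive [ 628.6  -48.5   80.8  632.7  -50.4   44.7 1243. ]
```

View pics/s1c.png

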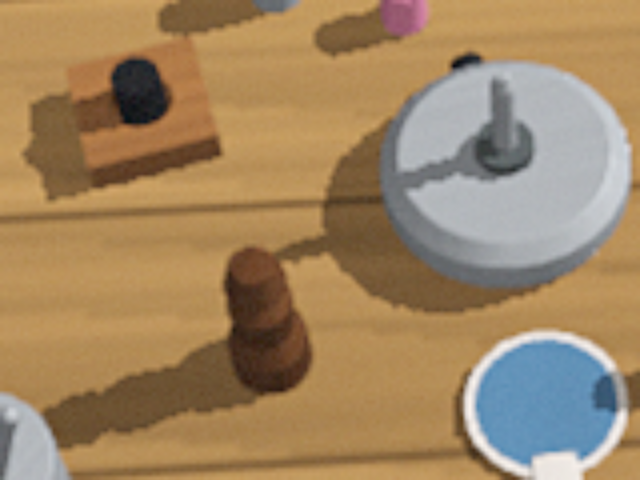

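The scene crop shows the black cap sitting upright in the recess (crop (140,90)), with its top measured at 56 mm as it should be. The spindle is bare. Next I look at the spindle from above on the way to the sleeve.

Emit:
carry_out(increments=[[0.7,[0.3,0.7,0],[0,0,0]],[0.7,[0.7,1.4,0],[0,0,0]],[0.7,[1.1,2.0,0],[0,0,0]],[0.7,[1.4,2.5,0],[0,0,0]],[0.7,[1.6,2.7,0],[0,0,0]],[0.7,[1.7,2.7,0],[0,0,0]],[0.7,[1.7,2.7,0],[0,0,0]],[0.7,[1.7,2.7,0],[0,0,0]]])

```text
t: 8.97
position: [0.6246, -0.0511, 0.239]
ee_rot: [-180.0, -0.1, 167.2]
ft_force: [-0.3, 0.0, -0.4]
gripper_width: 0.701
grasp_force: 0.0
```

```bash
cat > sp.py <<'E'
from h import *
c,W,s=wrist('w3.png'); np.save('w3.npy',W); print(s['position'],s['ee_rot'])
for lo,hi in((.127,.133),(.12,.126),(.1,.12),(.08,.1),(.06,.08)): print(lo,circ(W,.627,-.049,.02,lo,hi))
print('sh',circ(W,.627,-.049,.024,.053,.059))
P=W.reshape(-1,3);P=P[(P[:,2]>.043)&(P[:,2]<.047)&(np.hypot(P[:,0]-.627,P[:,1]+.049)<.1)]
# outer rim circle fit: hull points
h=cv2.convexHull((P[:,:2]*1000).astype(np.float32))[:,0]
A=np.c_[2*h,np.ones(len(h))];q=np.linalg.lstsq(A,(h**2).sum(1),rcond=None)[0];print('rimfit',q[:2],np.sqrt(q[2]+q[:2]@q[:2]))
E
python3 sp.py
```

```text
[ 0.62455736 -0.05113678  0.23895194] [-1.79962052e+02 -5.55724034e-02  1.67230832e+02]
0.127 [627.9 -48.8   5.5 627.2 -48.5 129.7 161. ]
0.12 [627.9 -48.5   8.1 625.6 -48.1 122.9 170. ]
0.1 [628.  -48.7   8.2 622.2 -47.5 111.4 124. ]
0.08 [625.8 -48.1   7.6 621.7 -47.5  90.5 101. ]
0.06 [627.1 -48.4   7.9 621.8 -47.5  70.   80. ]
sh [627.9 -48.6  19.9 623.7 -47.8  56.3 992. ]
rimfit [627.66855976 -48.35905107] 75.03027722383472
```

View pics/w3.png

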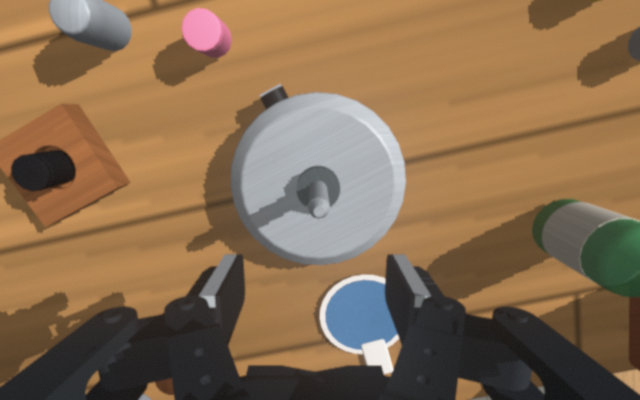

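The spindle tip shows at (319,207), and the wrist fit puts its axis at (0.6278,-0.0486) with the right height and radii. Now to the sleeve.

Emit:
carry_out(increments=[[0.7,[-0.1,0.5,0],[0,0,0]],[0.7,[-0.2,1.2,0],[0,0,0]],[0.7,[-0.3,2.0,0],[0,0,0]],[0.7,[-0.45,2.8,0],[0,0,0]],[0.7,[-0.6,3.6,0],[0,0,0]],[0.7,[-0.7,4.4,0],[0,0,0]],[0.7,[-0.85,5.2,0],[0,0,0]],[0.7,[-1.0,6.0,0],[0,0,0]]])

```text
t: 9.68
position: [0.5846, 0.1898, 0.2397]
ee_rot: [-180.0, 0.0, 167.2]
ft_force: [-0.4, 0.1, 0.1]
gripper_width: 0.703
grasp_force: 0.0
```

Emit:
carry_out(increments=[[0.7,[-0.1,0.7,-0.2],[0,0,0]],[0.7,[-0.25,1.4,-0.5],[0,0,0]],[0.7,[-0.35,1.9,-0.8],[0,0,0]],[0.7,[-0.42,2.25,-1.0],[0,0,0]],[0.7,[-0.44,2.39,-1.0],[0,0,0]],[0.7,[-0.44,2.39,-1.0],[0,0,0]],[0.7,[-0.44,2.39,-1.0],[0,0,0]],[0.7,[-0.44,2.39,-1.0],[0,0,0]]])

```text
t: 10.35
position: [0.5683, 0.2842, 0.2004]
ee_rot: [180.0, 0.1, 167.2]
ft_force: [0.3, -0.1, -0.0]
gripper_width: 0.701
grasp_force: 0.0
```

Run:
```python
from h import *
c,W,s=wrist('w4.png'); np.save('w4.npy',W); print(s['position'],s['ee_rot'])
print('sl',circ(W,.567,.2845,.026,.037,.044),circ(W,.567,.2845,.022,.037,.044))
print('cup flange',circ(W,.412,.236,.04,.005,.01),'top',circ(W,.412,.236,.026,.028,.033))
print('yellow',circ(W,.504,.2415,.026,.037,.044))
```

```text
[0.568332   0.28422846 0.20035748] [1.79989431e+02 7.37231198e-02 1.67184557e+02]
sl [568.7 286.3  17.  567.9 286.2  40.  845. ] [568.7 286.3  17.  567.9 286.2  40.  845. ]
cup flange [ 414.4  237.6   27.7  425.7  240.2    8.  1274. ] top [414.4 237.5  18.9 421.2 236.1  30.  594. ]
yellow [505.7 243.1  16.9 505.5 243.4  39.9 964. ]
```

View pics/w4.png

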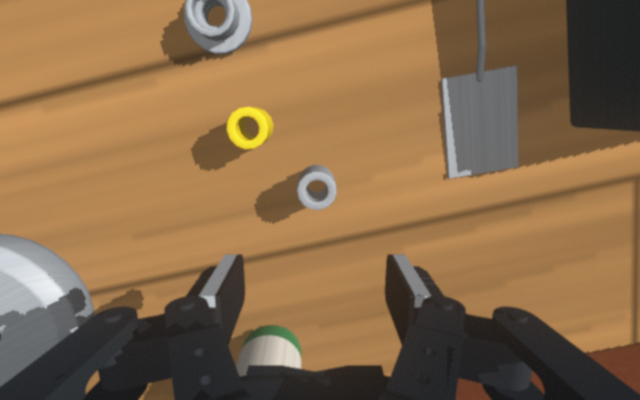

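The sleeve (grey) is at (317,188), the yellow decoy at (250,127) and the cup at (218,18). The fits match the given sizes, so I'll descend and grasp.

Emit:
carry_out(increments=[[0.7,[0.01,0.05,-0.5],[0,0,0]],[0.7,[0.01,0.05,-1.3],[0,0,0]],[0.7,[0.01,0.05,-2.1],[0,0,0]],[0.7,[0.01,0.05,-2.9],[0,0,0]],[0.7,[0.01,0.05,-3.6],[0,0,0]],[0.7,[0.01,0.05,-4.1],[0,0,0]],[0.7,[0.01,0.05,-4.38],[0,0,0]],[0.7,[0.01,0.05,-4.45],[0,0,0]]])

```text
t: 11.07
position: [0.5669, 0.2862, 0.0196]
ee_rot: [-179.9, -0.1, 167.2]
ft_force: [-0.9, -0.6, 0.5]
gripper_width: 0.697
grasp_force: 0.0
```

Emit:
carry_out(increments=[[0.6,[0,0,0],[0,0,0]],[0.5,[0,0,0],[0,0,0]],[0.45,[0,0,0],[0,0,0]],[0.4,[0,0,0],[0,0,0]],[0.3,[0,0,0],[0,0,0]],[0.2,[0,0,0],[0,0,0]],[0.2,[0,0,0],[0,0,0]],[0.2,[0,0,0],[0,0,0]]], squeeze=60)

```text
t: 11.73
position: [0.5692, 0.2876, 0.0237]
ee_rot: [180.0, 0.2, 167.3]
ft_force: [-0.4, -2.0, 6.0]
gripper_width: 0.384
grasp_force: 58.9
```

Emit:
carry_out(increments=[[0.2,[0,0,0.15],[0,0,0]],[0.2,[0,0,0.5],[0,0,0]],[0.2,[0,0,1.1],[0,0,0]],[0.2,[0,0,1.8],[0,0,0]],[0.2,[0,0,2.5],[0,0,0]],[0.2,[0,0,3.2],[0,0,0]],[0.2,[0,0,3.7],[0,0,0]],[0.2,[0,0,3.9],[0,0,0]]])

```text
t: 12.4
position: [0.5694, 0.2885, 0.1819]
ee_rot: [179.8, 0.3, 167.3]
ft_force: [0.0, 0.2, -1.4]
gripper_width: 0.384
grasp_force: 59.8
```

Emit:
carry_out(increments=[[0.2,[0.05,-0.4,0],[0,0,0]],[0.2,[0.15,-1.0,0],[0,0,0]],[0.2,[0.3,-1.8,0],[0,0,0]],[0.2,[0.4,-2.6,0],[0,0,0]],[0.2,[0.55,-3.4,0],[0,0,0]],[0.2,[0.65,-4.1,0],[0,0,0]],[0.2,[0.75,-4.7,0],[0,0,0]],[0.2,[0.8,-5.0,0],[0,0,0]]])

```text
t: 13.07
position: [0.5996, 0.0847, 0.1768]
ee_rot: [-179.9, -0.0, 167.1]
ft_force: [-0.9, 0.3, -1.8]
gripper_width: 0.386
grasp_force: 59.9
```

Emit:
carry_out(increments=[[0.2,[0.1,-0.3,0],[0,0,0]],[0.2,[0.2,-0.9,0],[0,0,0]],[0.2,[0.3,-1.5,0],[0,0,0]],[0.2,[0.4,-2.1,0],[0,0,0]],[0.2,[0.5,-2.6,0],[0,0,0]],[0.2,[0.5,-2.6,0],[0,0,0]],[0.2,[0.5,-2.6,0],[0,0,0]],[0.2,[0.5,-2.6,0],[0,0,0]]])

```text
t: 13.73
position: [0.6195, -0.0154, 0.1771]
ee_rot: [180.0, -0.1, 167.3]
ft_force: [0.8, 0.3, -2.0]
gripper_width: 0.386
grasp_force: 60.0
```

Run:
```python
from h import *
c,W,s=wrist('w5.png'); np.save('w5.npy',W); p=s['position'];print(p*1000,s['ee_rot'],s['ft_force'])
for dz in(.012,.014,.016,.018,.02): print(dz,circ(W,p[0],p[1],.022,p[2]+dz-.001,p[2]+dz+.001))
print('tip',circ(W,.627,-.049,.012,.127,.133),circ(W,.627,-.049,.02,.1,.126))
```

```text
[619.50205365 -15.40499988 177.11151687] [ 1.79955922e+02 -5.74056955e-02  1.67345259e+02] [ 0.81114921  0.25667747 -2.04380351]
0.012 [618.3 -15.1  21.3 615.6 -14.5 189.1 406. ]
0.014 [618.1 -15.1  21.3 616.  -14.9 191.2 542. ]
0.016 [ 618.1  -15.1   21.4  618.3  -15.1  193.3 3409. ]
0.018 [617.9 -15.   21.3 617.4 -14.3 194.6 784. ]
0.02 [618.  -15.1  21.3 617.4 -14.5 197.1 141. ]
tip [624.1 -50.6   2.8 623.8 -50.2 128.7  31. ] [627.4 -48.4   8.1 622.3 -46.6 114.1 443. ]
```

View pics/w5.png

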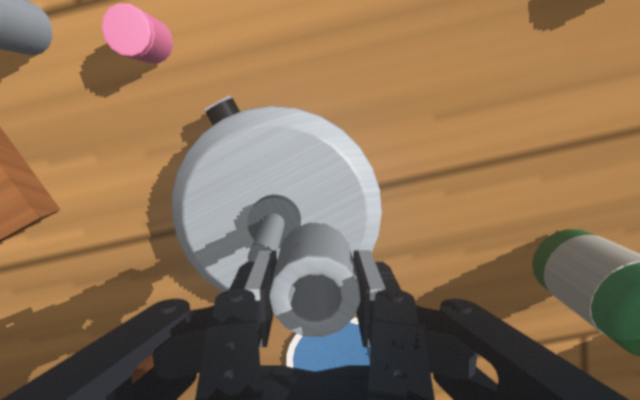

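The sleeve is held upright at (316,290) with the spindle ahead-left at (270,215). I'll work out the sleeve's centre in the grip from its top face.

```bash
cat >> h.py <<'E'
def ring(W,p,yaw,zt,rin,rout):
    """centre of a held ring's top face: circle fits to its bore and outer edge, in tool-aligned axes (t along the pads, c closing)"""
    a=np.radians(yaw);t=np.array([np.cos(a),np.sin(a)]);c=np.array([np.sin(a),-np.cos(a)])
    P=W.reshape(-1,3);P=P[abs(P[:,2]-zt)<.0012]; Q=(P[:,:2]-p[:2])*1000
    Q=np.c_[Q@t,Q@c];Q=Q[np.hypot(*Q.T)<rout+5]
    out=[]
    from scipy.optimize import least_squares
    g=np.zeros(2)
    for it in range(4):
        d=Q-g;r=np.hypot(*d.T);an=np.degrees(np.arctan2(d[:,1],d[:,0]))//10
        E=[];k=[]
        for b in np.unique(an):
            s=an==b
            E.append(d[s][r[s].argmin()]+g);k.append(rin)
            if abs(abs(b*10+5)-90)>45:
                s=s&(r<rout+1.5)
                if s.any(): E.append(d[s][r[s].argmax()]+g);k.append(rout)
        E=np.array(E);k=np.array(k)
        f=least_squares(lambda g:np.hypot(*(E-g).T)-k,g,loss='soft_l1');g=f.x
    w=p[:2]*1000+g[0]*t+g[1]*c
    return w,g,np.abs(f.fun).mean(),[np.round(((np.hypot(*(E-g).T)-k)[k==q]).mean(),2) for q in(rin,rout)]
E
python3 - <<'E'
from h import *
W=np.load('w5.npy');p=np.array([.6195021,-.015405,.1771115])
print(ring(W,p,167.345,.1933,9.5,17))
# tangential extent check
a=np.radians(167.345);t=np.array([np.cos(a),np.sin(a)]);c=np.array([np.sin(a),-np.cos(a)])
P=W.reshape(-1,3);P=P[abs(P[:,2]-.1933)<.0012];Q=(P[:,:2]-p[:2])*1000;Q=np.c_[Q@t,Q@c];Q=Q[np.hypot(*Q.T)<25]
for b in range(-12,13,3):
    s=Q[abs(Q[:,1]-b)<.6];print(b,len(s),s[:,0].min().round(1),s[:,0].max().round(1),s[:,0][s[:,0]<0].max().round(1),s[:,0][s[:,0]>0].min().round(1))
E
```

```text
(array([619.06240016, -15.10929559]), array([0.49380109, 0.19219142]), np.float64(0.21133030325059213), [np.float64(-0.12), np.float64(-0.16)])
-12 169 -11.4 11.3 -0.1 0.1
-9 199 -13.0 14.6 -0.1 1.4
-6 118 -15.2 15.8 -6.7 7.2
-3 119 -15.7 16.6 -8.6 9.2
0 106 -16.2 17.2 -9.3 9.9
3 121 -16.3 16.9 -8.2 9.5
6 115 -14.8 16.3 -6.7 8.1
9 182 -13.4 14.7 -1.0 1.2
12 176 -11.2 12.2 -0.3 0.1
```

Emit:
carry_out(increments=[[0.2,[0.05,-0.2,0],[0,0,0]],[0.2,[0.15,-0.5,0],[0,0,0]],[0.2,[0.2,-0.75,0],[0,0,0]],[0.2,[0.22,-0.84,0],[0,0,0]],[0.2,[0.22,-0.84,0],[0,0,0]],[0.2,[0.22,-0.84,0],[0,0,0]],[0.2,[0.22,-0.84,0],[0,0,0]],[0.2,[0.22,-0.84,0],[0,0,0]]])

```text
t: 14.45
position: [0.6284, -0.0498, 0.1775]
ee_rot: [180.0, -0.0, 167.3]
ft_force: [0.1, -0.2, -2.4]
gripper_width: 0.382
grasp_force: 60.0
```

Run:
```python
from h import *
P=[]
for i in range(3):
    c,W,s=wrist('w6.png' if i==0 else None); P.append(np.r_[s['position']*1000,s['ee_rot'],s['ft_force']])
    print(ring(W,s['position'],s['ee_rot'][2],s['position'][2]+.0162,9.5,17)[:2])
print(np.round(P,2))
```

```text
(array([627.9242293 , -49.53114543]), array([0.54813811, 0.14399472]))
(array([627.95945831, -49.49789891]), array([0.52218034, 0.10615082]))
(array([628.05170666, -49.33756923]), array([0.49723262, 0.24927905]))
[[ 6.2843e+02 -4.9790e+01  1.7746e+02  1.7999e+02 -1.0000e-02  1.6731e+02
   1.3000e-01 -2.4000e-01 -2.4400e+00]
 [ 6.2845e+02 -4.9720e+01  1.7748e+02  1.7999e+02 -1.0000e-02  1.6731e+02
   2.1000e-01  4.0000e-02 -2.3700e+00]
 [ 6.2848e+02 -4.9690e+01  1.7748e+02  1.7999e+02 -1.0000e-02  1.6732e+02
  -1.4000e-01 -7.2000e-01 -2.0600e+00]]
```

Emit:
carry_out(increments=[[0.2,[0,0.02,-0.1],[0,0,0]],[0.2,[0,0.02,-0.25],[0,0,0]],[0.2,[0,0.02,-0.4],[0,0,0]],[0.2,[0,0.02,-0.55],[0,0,0]],[0.2,[0,0.02,-0.65],[0,0,0]],[0.2,[0,0.02,-0.75],[0,0,0]],[0.2,[0,0.02,-0.8],[0,0,0]],[0.2,[0,0.02,-0.8],[0,0,0]]])

```text
t: 15.27
position: [0.6282, -0.0492, 0.1447]
ee_rot: [-180.0, -0.1, 167.3]
ft_force: [-0.8, -0.8, -2.0]
gripper_width: 0.382
grasp_force: 60.0
```

Emit:
carry_out(increments=[[0.2,[0,0,-0.1],[0,0,0]],[0.2,[0,0,-0.2],[0,0,0]],[0.2,[0,0,-0.35],[0,0,0]],[0.2,[0,0,-0.5],[0,0,0]],[0.2,[0,0,-0.65],[0,0,0]],[0.2,[0,0,-0.8],[0,0,0]],[0.2,[0,0,-0.9],[0,0,0]],[0.2,[0,0,-0.95],[0,0,0]]])

```text
t: 15.93
position: [0.6281, -0.0492, 0.1064]
ee_rot: [-180.0, -0.1, 167.3]
ft_force: [-0.3, 0.2, -0.9]
gripper_width: 0.384
grasp_force: 60.0
```

Emit:
carry_out(increments=[[0.2,[0,0,-0.1],[0,0,0]],[0.2,[0,0,-0.2],[0,0,0]],[0.2,[0,0,-0.3],[0,0,0]],[0.2,[0,0,-0.4],[0,0,0]],[0.2,[0,0,-0.5],[0,0,0]],[0.2,[0,0,-0.55],[0,0,0]],[0.2,[0,0,-0.58],[0,0,0]],[0.2,[0,0,-0.58],[0,0,0]]])

```text
t: 16.6
position: [0.6284, -0.0492, 0.084]
ee_rot: [-180.0, -0.0, 167.3]
ft_force: [0.3, -0.2, -2.1]
gripper_width: 0.384
grasp_force: 60.0
```

Emit:
carry_out(increments=[[0.2,[0,0,-0.01],[0,0,0]],[0.2,[0,0,-0.02],[0,0,0]],[0.2,[0,0,-0.03],[0,0,0]],[0.2,[0,0,-0.04],[0,0,0]],[0.2,[0,0,-0.05],[0,0,0]],[0.2,[0,0,-0.06],[0,0,0]],[0.2,[0,0,-0.06],[0,0,0]],[0.2,[0,0,-0.06],[0,0,0]]])

```text
t: 17.27
position: [0.6285, -0.0492, 0.0818]
ee_rot: [180.0, -0.0, 167.3]
ft_force: [0.3, 0.2, -1.6]
gripper_width: 0.383
grasp_force: 60.0
```

Emit:
carry_out(increments=[[0.2,[0,0,-0.01],[0,0,0]],[0.2,[0,0,-0.02],[0,0,0]],[0.2,[0,0,-0.03],[0,0,0]],[0.2,[0,0,-0.04],[0,0,0]],[0.2,[0,0,-0.05],[0,0,0]],[0.2,[0,0,-0.06],[0,0,0]],[0.2,[0,0,-0.06],[0,0,0]],[0.2,[0,0,-0.06],[0,0,0]]])

```text
t: 17.93
position: [0.6286, -0.0492, 0.0798]
ee_rot: [-180.0, 0.0, 167.3]
ft_force: [-1.1, 0.1, 0.8]
gripper_width: 0.385
grasp_force: 60.3
```

Emit:
carry_out(increments=[[0.2,[0,0,-0.01],[0,0,0]],[0.2,[0,0,-0.02],[0,0,0]],[0.2,[0,0,-0.03],[0,0,0]],[0.2,[0,0,-0.03],[0,0,0]],[0.2,[0,0,-0.03],[0,0,0]],[0.2,[0,0,-0.03],[0,0,0]],[0.2,[0,0,-0.03],[0,0,0]],[0.2,[0,0,-0.03],[0,0,0]]])

```text
t: 18.6
position: [0.6286, -0.0493, 0.0797]
ee_rot: [-180.0, 0.0, 167.3]
ft_force: [-5.1, 0.7, 9.3]
gripper_width: 0.386
grasp_force: 61.1
```

Emit:
carry_out(increments=[[0.5,[0,0,0],[0,0,0]],[0.6,[0,0,0],[0,0,0]],[0.7,[0,0,0],[0,0,0]],[0.7,[0,0,0.1],[0,0,0]],[0.7,[0,0,0.6],[0,0,0]],[0.7,[0,0,1.3],[0,0,0]],[0.7,[0,0,2.1],[0,0,0]],[0.7,[0,0,2.9],[0,0,0]]])

```text
t: 19.27
position: [0.6281, -0.0492, 0.1951]
ee_rot: [-180.0, -0.1, 167.3]
ft_force: [1.1, 0.3, -0.1]
gripper_width: 0.698
grasp_force: 0.0
```

Emit:
carry_out(increments=[[0.7,[0,0.2,0.6],[0,0,0]],[0.7,[0,0.4,0.9],[0,0,0]],[0.7,[-0.2,0.9,1.0],[0,0,0]],[0.7,[-0.8,1.5,1.0],[0,0,0]],[0.7,[-1.3,2.1,1.0],[0,0,0]],[0.7,[-1.8,2.8,1.0],[0,0,0]],[0.7,[-2.3,3.5,1.0],[0,0,0]],[0.7,[-2.8,4.2,1.0],[0,0,0]]])

```text
t: 19.93
position: [0.5156, 0.1197, 0.2345]
ee_rot: [180.0, 0.0, 167.3]
ft_force: [1.2, 0.3, 0.2]
gripper_width: 0.702
grasp_force: 0.0
```

Run:
```python
from h import *
s=read_state();print(s['position'])
c=cap('scene','s2.png');W=cloud(c)
for lo,hi in((.055,.06),(.06,.09),(.092,.1),(.1,.14)): print(lo,circ(W,.627,-.049,.026,lo,hi))
print('cup',circ(W,.414,.2375,.04,.004,.012),circ(W,.414,.2375,.026,.027,.034))
```

```text
[0.51556554 0.11973559 0.23449212]
0.055 [627.6 -50.5  20.  636.1 -52.8  57.3  32. ]
0.06 [628.  -48.   18.4 637.3 -49.4  75.9  94. ]
0.092 [626.8 -49.9  17.6 630.8 -49.9  96.2  67. ]
0.1 [631.9 -49.5  14.4 629.4 -49.9 116.8  59. ]
cup [414.7 236.4  37.9 423.  234.5   7.8 109. ] [413.2 235.8  20.2 414.5 236.8  30.5  41. ]
```

Emit:
carry_out(increments=[[0.7,[-0.6,0.7,0],[0,0,0]],[0.7,[-1.2,1.4,-0.2],[0,0,0]],[0.7,[-1.8,2.1,-0.5],[0,0,0]],[0.7,[-2.3,2.7,-0.8],[0,0,0]],[0.7,[-2.53,2.95,-0.9],[0,0,0]],[0.7,[-2.53,2.95,-0.9],[0,0,0]],[0.7,[-2.53,2.95,-0.9],[0,0,0]],[0.7,[-2.53,2.95,-0.9],[0,0,0]]])

```text
t: 20.65
position: [0.4165, 0.2365, 0.1988]
ee_rot: [180.0, 0.1, 167.3]
ft_force: [0.2, -0.7, 0.7]
gripper_width: 0.698
grasp_force: 0.0
```

Run:
```python
from h import *
c,W,s=wrist('w7.png'); print(s['position']*1000,s['ee_rot'])
print('cup flange',circ(W,.4144,.2375,.04,.006,.010),'top',circ(W,.4144,.2375,.026,.028,.033))
print('ring',ring(W,np.array([.4144,.2375,.03]),167.3,.030,14,19))
```

```text
[416.48778863 236.51476579 198.83079553] [1.79979445e+02 7.94345140e-02 1.67268897e+02]
cup flange [ 413.9  237.3   27.9  409.   238.5    8.2 1217. ] top [413.9 237.2  18.9 413.4 237.1  30.1 660. ]
ring (array([413.76096875, 237.2397643 ]), array([ 0.56618523, -0.39435751]), np.float64(0.2876799458184603), [np.float64(0.05), np.float64(-0.58)])
```

Emit:
carry_out(increments=[[0.9,[-0.065,0.02,-0.5],[0,0,0]],[0.9,[-0.065,0.02,-1.3],[0,0,0]],[0.9,[-0.065,0.02,-2.1],[0,0,0]],[0.9,[-0.065,0.02,-2.9],[0,0,0]],[0.9,[-0.065,0.02,-3.5],[0,0,0]],[0.9,[-0.065,0.02,-4.0],[0,0,0]],[0.9,[-0.065,0.02,-4.3],[0,0,0]],[0.9,[-0.065,0.02,-4.41],[0,0,0]]])

```text
t: 21.37
position: [0.4128, 0.2362, 0.0202]
ee_rot: [-179.9, -0.1, 167.2]
ft_force: [-0.1, 0.1, 0.8]
gripper_width: 0.9
grasp_force: 0.0
```

Emit:
carry_out(increments=[[0.9,[0,0,0],[0,0,0]],[0.9,[0,0,0],[0,0,0]],[0.9,[0,0,0],[0,0,0]],[0.8,[0,0,0],[0,0,0]],[0.7,[0,0,0],[0,0,0]],[0.6,[0,0,0],[0,0,0]],[0.55,[0,0,0],[0,0,0]],[0.52,[0,0,0],[0,0,0]]], squeeze=60)

```text
t: 22.03
position: [0.4129, 0.2377, 0.0221]
ee_rot: [180.0, 0.0, 167.3]
ft_force: [-0.5, 0.2, 1.3]
gripper_width: 0.516
grasp_force: 0.0
```

Emit:
carry_out(increments=[[0.52,[0.02,0,0],[0,0,0]],[0.48,[0.02,0,0],[0,0,0]],[0.4,[0.02,0,0],[0,0,0]],[0.3,[0.02,0,0],[0,0,0]],[0.2,[0.02,0,0],[0,0,0]],[0.2,[0.02,0,0],[0,0,0]],[0.2,[0.02,0,0],[0,0,0]],[0.2,[0.02,0,0],[0,0,0]]])

```text
t: 22.7
position: [0.4137, 0.2375, 0.0224]
ee_rot: [-180.0, 0.0, 167.3]
ft_force: [-1.8, -0.7, 5.7]
gripper_width: 0.426
grasp_force: 59.1
```

Emit:
carry_out(increments=[[0.2,[0,0,0.15],[0,0,0]],[0.2,[0,0,0.5],[0,0,0]],[0.2,[0,0,1.1],[0,0,0]],[0.2,[0,0,1.8],[0,0,0]],[0.2,[0,0,2.5],[0,0,0]],[0.2,[0,0,3.2],[0,0,0]],[0.2,[0,0,3.7],[0,0,0]],[0.2,[0,0,3.9],[0,0,0]]])

```text
t: 23.37
position: [0.415, 0.2381, 0.181]
ee_rot: [179.9, 0.2, 167.3]
ft_force: [-0.2, 0.1, -1.0]
gripper_width: 0.426
grasp_force: 60.2
```

Emit:
carry_out(increments=[[0.2,[0.2,-0.25,0],[0,0,0]],[0.2,[0.6,-0.75,0],[0,0,0]],[0.2,[1.1,-1.35,0],[0,0,0]],[0.2,[1.6,-2.0,0],[0,0,0]],[0.2,[2.1,-2.6,0],[0,0,0]],[0.2,[2.6,-3.2,0],[0,0,0]],[0.2,[3.05,-3.75,0],[0,0,0]],[0.2,[3.4,-4.2,0],[0,0,0]]])

```text
t: 24.03
position: [0.5503, 0.0677, 0.1768]
ee_rot: [-180.0, -0.1, 167.2]
ft_force: [0.7, 0.2, -1.0]
gripper_width: 0.428
grasp_force: 60.2
```

Emit:
carry_out(increments=[[0.2,[0.3,-0.4,0],[0,0,0]],[0.2,[0.7,-0.85,0],[0,0,0]],[0.2,[1.1,-1.35,0],[0,0,0]],[0.2,[1.45,-1.8,0],[0,0,0]],[0.2,[1.7,-2.05,0],[0,0,0]],[0.2,[1.75,-2.1,0],[0,0,0]],[0.2,[1.75,-2.1,0],[0,0,0]],[0.2,[1.75,-2.1,0],[0,0,0]]])

```text
t: 24.7
position: [0.6185, -0.0138, 0.177]
ee_rot: [180.0, -0.1, 167.3]
ft_force: [-0.8, 0.3, -1.5]
gripper_width: 0.425
grasp_force: 60.2
```

Run:
```python
from h import *
c,W,s=wrist('w8.png'); np.save('w8.npy',W);p=s['position'];print(p*1000,s['ee_rot'],s['ft_force'])
q=(W-p)[200:330,250:380];q=q[np.hypot(q[...,0],q[...,1])<.019]
h,e=np.histogram(q[:,2]*1000,bins=np.arange(-25,25,1));print(dict(zip(e[h>60].astype(int),h[h>60])))
i=h[e[:-1]>=2].argmax()+np.searchsorted(e,2);zt=p[2]+(e[i]+.5)/1000;print(zt)
for ri in(14,):
  print(ring(W,p,s['ee_rot'][2],zt,ri,19))
print('tip',circ(W,.6278,-.0486,.012,.1,.133))
```

```text
[618.48339453 -13.81778898 176.95640365] [ 1.79985602e+02 -1.32013583e-01  1.67307153e+02] [-0.75147111  0.31501284 -1.51082239]Traceback (most recent call last):
  File "<stdin>", line 4, in <module>
IndexError: boolean index did not match indexed array along axis 0; size of axis is 50 but size of corresponding boolean axis is 49
```

View pics/w8.png

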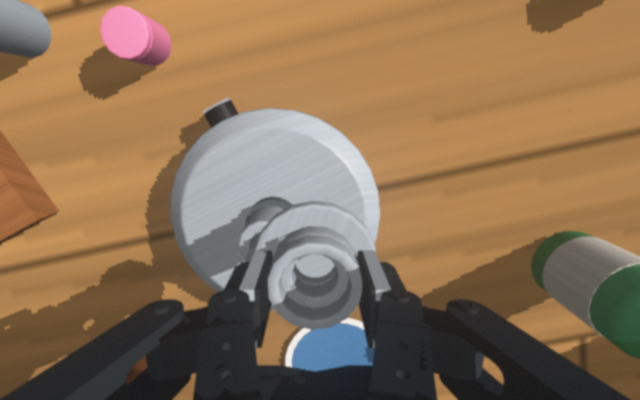

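The cup is held upright by the drum at (315,285), flange down, and the sleeved spindle shows behind it at (260,225). I'll measure its centre in the grip.

Run:
```python
from h import *
W=np.load('w8.npy');p=np.array([.61848339,-.0138178,.1769564])
q=(W-p)[200:330,250:380];q=q[np.hypot(q[...,0],q[...,1])<.0185]
h,e=np.histogram(q[:,2]*1000,bins=np.arange(-25,25,1));e=e[:-1];print([(int(a),int(b)) for a,b in zip(e,h) if b>100])
i=np.where(e>=2,h,0).argmax();zt=np.median(q[abs(q[:,2]*1000-e[i]-.5)<1.5][:,2])+p[2];print(zt)
print(ring(W,p,167.307,zt,14,19))
print('inner ledge',ring(W,p,167.307,zt-.01,9.5,14))
```

```text
[(-16, 101), (-15, 125), (-5, 123), (-4, 302), (-3, 745), (-2, 426), (-1, 142), (0, 135), (1, 152), (2, 130), (3, 162), (4, 146), (5, 211), (6, 546), (7, 1605), (8, 758)]
0.1845712469916598
(array([618.50096064, -13.68117157]), array([0.01287972, 0.13715017]), np.float64(0.24838659465553073), [np.float64(-0.22), np.float64(-0.24)])
inner ledge (array([618.90028945, -13.67678163]), array([-0.37572547,  0.22917615]), np.float64(0.9885934331161372), [np.float64(0.12), np.float64(-1.43)])
```

Emit:
carry_out(increments=[[0.2,[0.05,-0.2,0],[0,0,0]],[0.2,[0.15,-0.5,0],[0,0,0]],[0.2,[0.2,-0.75,0],[0,0,0]],[0.2,[0.235,-0.87,0],[0,0,0]],[0.2,[0.235,-0.87,0],[0,0,0]],[0.2,[0.235,-0.87,0],[0,0,0]],[0.2,[0.235,-0.87,0],[0,0,0]],[0.2,[0.235,-0.87,0],[0,0,0]]])

```text
t: 25.42
position: [0.6288, -0.049, 0.1778]
ee_rot: [180.0, -0.0, 167.3]
ft_force: [-0.5, -0.5, -0.9]
gripper_width: 0.425
grasp_force: 60.2
```

Run:
```python
from h import *
for i in range(3):
    c,W,s=wrist(); p=s['position']
    print(np.round(np.r_[p*1000,s['ee_rot'],s['ft_force']],2),ring(W,p,s['ee_rot'][2],p[2]+.0076,14,19)[:2])
```

```text
[ 6.2880e+02 -4.9000e+01  1.7784e+02  1.7999e+02 -2.0000e-02  1.6731e+02
 -4.7000e-01 -5.0000e-01 -9.3000e-01] (array([628.80110046, -48.80639205]), array([0.04518358, 0.18639684]))
[ 6.2885e+02 -4.8900e+01  1.7786e+02  1.7999e+02 -1.0000e-02  1.6732e+02
  4.4000e-01 -8.0000e-01 -1.7900e+00] (array([628.86964441, -48.67386441]), array([0.03046951, 0.22817148]))
[ 6.2888e+02 -4.8880e+01  1.7789e+02  1.7999e+02 -1.0000e-02  1.6732e+02
 -7.0000e-01 -3.4000e-01 -1.1500e+00] (array([628.87400156, -48.67319783]), array([0.05200291, 0.20436774]))
```

Emit:
carry_out(increments=[[0.2,[-0.025,0,-0.1],[0,0,0]],[0.2,[-0.025,0,-0.25],[0,0,0]],[0.2,[-0.025,0,-0.4],[0,0,0]],[0.2,[-0.025,0,-0.55],[0,0,0]],[0.2,[-0.025,0,-0.65],[0,0,0]],[0.2,[-0.025,0,-0.75],[0,0,0]],[0.2,[-0.025,0,-0.8],[0,0,0]],[0.2,[-0.025,0,-0.82],[0,0,0]]])

```text
t: 26.23
position: [0.6277, -0.0492, 0.1445]
ee_rot: [180.0, -0.0, 167.3]
ft_force: [0.1, -0.3, -1.3]
gripper_width: 0.427
grasp_force: 60.2
```

Bottom at about 122 mm with no contact force. Next I lower it most of the remaining 26 mm.

Emit:
carry_out(increments=[[0.2,[0,0,-0.08],[0,0,0]],[0.2,[0,0,-0.16],[0,0,0]],[0.2,[0,0,-0.24],[0,0,0]],[0.2,[0,0,-0.32],[0,0,0]],[0.2,[0,0,-0.4],[0,0,0]],[0.2,[0,0,-0.48],[0,0,0]],[0.2,[0,0,-0.54],[0,0,0]],[0.2,[0,0,-0.56],[0,0,0]]])

```text
t: 26.9
position: [0.6277, -0.0492, 0.1221]
ee_rot: [-180.0, -0.0, 167.3]
ft_force: [-0.0, 0.7, -1.4]
gripper_width: 0.428
grasp_force: 60.2
```

Emit:
carry_out(increments=[[0.2,[0,0,-0.01],[0,0,0]],[0.2,[0,0,-0.02],[0,0,0]],[0.2,[0,0,-0.03],[0,0,0]],[0.2,[0,0,-0.04],[0,0,0]],[0.2,[0,0,-0.05],[0,0,0]],[0.2,[0,0,-0.06],[0,0,0]],[0.2,[0,0,-0.06],[0,0,0]],[0.2,[0,0,-0.06],[0,0,0]]])

```text
t: 27.57
position: [0.628, -0.0493, 0.1203]
ee_rot: [-180.0, 0.0, 167.3]
ft_force: [0.0, -0.0, -1.4]
gripper_width: 0.426
grasp_force: 60.2
```

Emit:
carry_out(increments=[[0.2,[0,0,-0.01],[0,0,0]],[0.2,[0,0,-0.02],[0,0,0]],[0.2,[0,0,-0.03],[0,0,0]],[0.2,[0,0,-0.04],[0,0,0]],[0.2,[0,0,-0.05],[0,0,0]],[0.2,[0,0,-0.05],[0,0,0]],[0.2,[0,0,-0.05],[0,0,0]],[0.2,[0,0,-0.05],[0,0,0]]])

```text
t: 28.23
position: [0.628, -0.0493, 0.1185]
ee_rot: [-180.0, 0.0, 167.3]
ft_force: [-1.4, 0.1, 1.5]
gripper_width: 0.429
grasp_force: 60.4
```

Emit:
carry_out(increments=[[0.2,[0,0,-0.01],[0,0,0]],[0.2,[0,0,-0.02],[0,0,0]],[0.2,[0,0,-0.02],[0,0,0]],[0.2,[0,0,-0.02],[0,0,0]],[0.2,[0,0,-0.02],[0,0,0]],[0.2,[0,0,-0.02],[0,0,0]],[0.2,[0,0,-0.02],[0,0,0]],[0.2,[0,0,-0.02],[0,0,0]]])

```text
t: 28.9
position: [0.6283, -0.0493, 0.1185]
ee_rot: [-180.0, 0.1, 167.3]
ft_force: [-2.1, 0.4, 5.3]
gripper_width: 0.425
grasp_force: 60.9
```

Emit:
carry_out(increments=[[0.5,[0,0,0],[0,0,0]],[0.6,[0,0,0],[0,0,0]],[0.75,[0,0,0],[0,0,0]],[0.75,[0,0,0.1],[0,0,0]],[0.75,[0,0,0.5],[0,0,0]],[0.75,[0,0,1.1],[0,0,0]],[0.75,[0,0,1.8],[0,0,0]],[0.75,[0,0,2.6],[0,0,0]]])

```text
t: 29.57
position: [0.6271, -0.0491, 0.2214]
ee_rot: [-180.0, -0.2, 167.3]
ft_force: [0.6, -0.5, 0.2]
gripper_width: 0.751
grasp_force: 0.0
```

Emit:
carry_out(increments=[[0.75,[-0.3,0.3,0.3],[0,0,0]],[0.75,[-0.8,0.8,0.3],[0,0,0]],[0.75,[-1.4,1.4,0.3],[0,0,0]],[0.75,[-2.0,2.0,0.3],[0,0,0]],[0.75,[-2.5,2.5,0.3],[0,0,0]],[0.75,[-2.8,2.8,0.3],[0,0,0]],[0.75,[-2.8,2.8,0.3],[0,0,0]],[0.75,[-2.8,2.8,0.3],[0,0,0]]])

```text
t: 30.23
position: [0.5159, 0.0632, 0.234]
ee_rot: [-180.0, 0.1, 167.4]
ft_force: [0.5, 0.2, 0.3]
gripper_width: 0.751
grasp_force: 0.0
```

Run:
```python
from h import *
print(read_state()['position'])
c=cap('scene','s3.png');W=cloud(c)
for n,a in(('sh',(.055,.06)),('sleeve',(.06,.095)),('flange',(.102,.107)),('top',(.124,.1285)),('tip',(.1285,.135))): print(n,circ(W,.6278,-.0487,.035,*a))
print('cap',circ(W,.556,-.298,.03,.05,.065))
I=c['image'][150:300,180:380];cv2.imwrite('pics/s3c.png',cv2.resize(I[...,::-1],None,fx=4,fy=4,interpolation=cv2.INTER_CUBIC))
```

```text
[0.51592612 0.06321546 0.23403879]
sh [626.7 -49.5  20.1 636.8 -49.4  57.2  37. ]
sleeve [630.4 -51.7  17.5 639.2 -51.1  69.5  52. ]
flange [626.8 -49.8  27.9 635.8 -48.7 104.4  96. ]
top [627.1 -50.1  19.1 627.6 -51.6 126.1  62. ]
tip [627.7 -49.9  17.3 623.9 -49.6 130.2  20. ]
cap [ 555.9 -299.9   20.   556.  -298.3   56.1  109. ]
```

View pics/s3c.png

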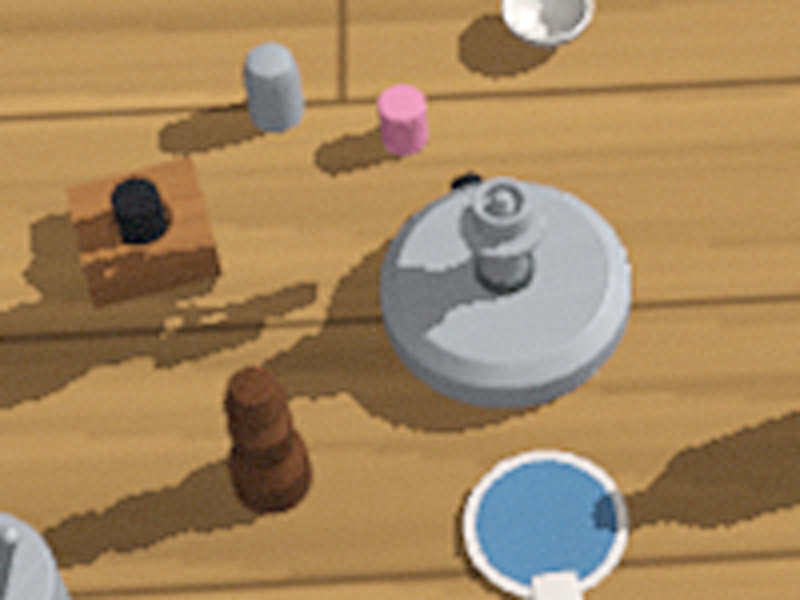

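The crop shows the cup sitting flange down on the sleeve at crop (502,215), with the flange top at 104 mm and the cup top at 126 mm, both as they should be. The cap is in the recess at crop (140,210), and the arm is clear.

```bash
python3 -c "
from station import *
print(finish_job())"
```

```text
the job is handed in; nothing more can be done
None
```

I handed the job in at about 30 s: the black cap is open end down in the recess, and the sleeve and then the bearing cup were lowered fully home on the spindle, with measured heights matching the expected ones.

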